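# Clamp a beech blank in the carving nest

## Robot

A 6-joint arm with a two-finger parallel gripper is mounted at the origin on a cart in front of the work surface, level with it; the furniture and walls round the work are solid. World frame = base frame: x ahead of the robot, y to its left, z up, the work surface at z = 0. Lengths are in mm, angles in rad, forces in N, time in s.
With the tool pointing down it reaches from about 350 to 875 mm from the base axis. Payload 4.2 kg.
Tool frame: the origin (TCP) lies on the mounting face of the last link; the fingertips stand 173 mm ahead of it and the grasp point (between the pads) lies grip_point_offset ahead of it (grip_point_offset is the distance from the TCP to the grasp point, in mm); z points along the fingers, y is the line along which they close (so a half turn about z gives the same grasp; the last joint's range is limited). The gripper opens to 85 mm and grips with 20 to 120 N. Pads are 22 mm wide; open, the fingers measure 114 mm over their backs; the gripper's body (76 mm by 85 mm) begins 54 mm behind the grasp point. The pads swing forward as they close: fully open they stand 13 mm farther back than shut.
Start: joints at [-0.974, 0.385, 0.008, 0, -1.194, -0.259], TCP at [207.148, -589.652, 404.712] pointing down, gripper open.
Joint ranges: [-3.14, 3.14], [-1.21, 2.06], [-1.07, 1.41], [-3.16, 2.05], [-2.99, -0.16], [-3.1, 3.1]. Speed limits (rad/s): [2.79, 2.79, 3.14, 3.14, 3.14, 3.14].

## Interface

Orientations are given as a unit quaternion [x, y, z, w].
In Python, from bench import read_state, get_image, job_done, recognise, place_of, grip_point_offset gives the robot as it stands. The module is installed in compiled form; this text tells all that it offers.
- The arm moves only by the tool carry_out, never from a script. Its arguments are lists of equal length, an entry for each row: "slide": the shift along the tool's x, y, z in m, a list of three; "roll": the turn about the tool's z in degrees; "claw": the finger opening in m, from 0 to 0.0854. A call has 1 to 8 rows; each row is the pose to reach, as a shift and turn from the pose commanded when the call began, along the tool's axes at that moment; what a row does not reach only later rows make up. A row lasts 1/8 s, in which the tool goes at most 62.5 mm and 10.7 degrees, less where a joint would pass 70% of its speed; a pose out of reach is approached as far as the arm can. A call with a gripper value outside its range is refused whole. The fingers move at their own pace and stop on an object; the grip force is fixed at half the most. Time passes only in rows, so rows that repeat a pose let the fingers close. It gives the time, the measured TCP pose, the force, the opening and the grip force at its end, in the units of the state.
- read_state(): the state, without advancing time (a new reading comes with each control period).
- get_image(name): name is "scene" or "top" or "wrist"; returns a dict with "img" (384x512x3 uint8, red, green, blue), "z_map" (384x512 float32, mm along the optical axis (not along the pixel's ray), 0 where there is no reading), "mtx" (3x3 intrinsics, pixels), "k1" (the pictures are not rectified: a ray, as slopes to the right and down, at radius r is drawn at 1 + k1 r^2 times it, then the intrinsics apply), "world_from_camera" (4x4, takes a point from camera to world coordinates); the wrist camera has in their place "T_tool_cam" (4x4, takes a point from camera to tool coordinates, whose origin is the TCP and whose axes are the flange's). Camera axes: x right, y up, looking along -z (the intrinsics and any distortion apply to the point x, -y, -z); pixel columns grow to the right and rows downward; lengths in mm; the calibration is good to about 2 mm. A picture is of the moment at which its call begins: read the wrist's pose just before it.
- job_done(): hands the job in; it is judged then, once.
Trained networks look in a picture, given as the dict that the camera call returned (one of the last four; its "shot" number tells which), for a name from the list of things; names that differ only in an ending like _2 or _b are one class to them, and where a whole thing is asked for, a point or a joint stands for the part that bears it (a point fixed in the world has none). Each returns a list of dicts, best first, with "conf" (0 to 1); they miss things now and then, are a little off and sometimes report something else, mostly with a low value. They report only what shows in the picture. A call takes as long as a camera call. They do not tell look-alikes from the thing itself.
- recognise(picture, thing): "at" ([column, row] in pixels, amid what is visible of it).
- place_of(picture, thing): "at" ([column, row] in pixels: a listed point, or the origin of a listed thing).
The state is a dict: "clock": time; "joints": joint angles; "joint_vel": joint speeds; "joint_efforts": joint torques, N m; "position": TCP position; "ee_rot": TCP orientation; "contact_force": force on the tool from outside, world axes, zero at the start; "wrist_torque": the same for the moment, N m; "gripper_width": finger opening in mm; "grasp_force": force on a finger pad.
Only numpy, scipy, OpenCV 4.12 (cv2) and the standard library are available. Lean on these libraries where they do the work, as an engineer would, in place of code of your own. Each camera call takes 0.05 s, during which the arm holds its last target. There are 200 camera calls.

## Task

Clamp the square beech blank in the carving nest, ready for carving: tuck one edge under the lip of the sprung fence, push the fence back until the opposite edge goes down beside the open cam, and lay the blank flat on the rest between the corner guides. Then swing the cam lever fully shut, to its stop, and let go. Leave the round blank, the blue-sleeved eraser and the pigment jars where they stand.

Things in the scene. Friction and masses are not known exactly. Their poses are not given: they have to be found in the camera images.
- blank_center (a point): Loose square beech blank, 66 x 66 x 8 mm, about 22 g, lying flat on the green cutting mat (3 mm thick) left of the nest. The point is its centre, 4 mm above its underside; x and y run parallel to its edges, z is normal to its faces. Any of its four edges may go under the fence lip.
- nest: Carving nest: plywood board 164 x 104 x 10 mm, fixed on the table, with rest, sprung fence, four corner guides and cam lever. Origin at table height, straight below nest_rest. Axes: x from the fence to the cam, y to the left across, z up. The fence stands on its side nearest the robot.
- nest_rest (a point): On the top face of the aluminium rest (78 x 50 mm, 16 mm above the table), under the centre of the clamped blank; axes as the nest. Guides stand 34.5 mm left and right (pocket 69 mm wide) at x -30 to -19 and 24 to 35 mm, 6 mm above the rest, flared tops to 11 mm. Between them (x -19 to 24) the sides are open for fingers, the board 6 mm below the rest.
- fence_face (a point): Middle of the fence's upright face, 4 mm above the rest, at nest x = -27 mm when free; moves with the fence. A lip 64 mm wide juts 7 mm from the face towards the cam; its underside rises from 9.6 mm above the rest at the face to 11.5 mm at the nose, its top is 16 mm above the rest. The blank slips under it leaning 10 to 20 degrees, fence edge low, not from straight above.
- fence (a joint): Travel of the fence away from the cam, m: 0 free, 0.008 at most. Its spring pushes with 6 N at 0 and 1 N more for each mm. Free fence and open cam are about 65 mm apart, so the fence must be pushed back 2 mm or more before the 66 mm blank can lie down; about 0.006 when the blank is clamped.
- lever (a joint): Lever angle about its upright pivot, rad: 0 open (handle 40 degrees left of nest x), growing clockwise from above to its stop at 2.27, shut (handle along nest -y). Stays where left; friction 0.15 N m, more when the cam meets the blank and drives it some 4 mm against the fence. A flange on the cam, 9.7 mm above the rest, then overhangs the blank by 5 mm; a blank not lying flat blocks it.
- lever_knob (a point): Centre of the upright black knob (up to 19 mm thick, 26 mm tall, its top 13 mm above this point) at the end of the steel lever, 75 mm from the pivot axis and 37 mm above the table; moves with the lever.
- lever_hinge (a point): On the lever's upright pivot axis at the height of the knob's centre, at nest x = 56 mm, y = 0. The cam below is a steel disc of 20 mm radius set 3 mm off the axis, its face towards the blank at nest x = 37.5 mm when open and 33 mm when shut. Its hub (8 mm radius) reaches 38 mm above the table.
- disc: Round beech blank, 65 mm across, 8 mm thick, lying on the green cutting mat near the robot; bystander. Origin at the centre of its underside.
- rubber: White eraser in a blue sleeve, 18 x 40 x 11 mm, lying on the table beyond the mat; bystander. Origin at the centre of its underside.
- paint_jar: Small glass pigment jar with a white cap, 34 mm across, 45 mm tall, standing on the right beyond the nest, by the pencil; bystander (the other jars stand fast). Origin at the centre of its underside.
Not all that is in view belongs to the job. Leave any pink or yellow look-alike of the part that bears blank_center alone. Leave any yellow look-alike of the nest alone.

How it is judged:
By the outcome, as a careful person would: the job done as asked, in the order asked, and still so for the second after the job is handed in, with the robot touching nothing.
It also fails if it takes over 72 s, if anything falls off the work surface, if the arm or the gripper's body presses on something with over 40 N, if the wrist force passes 120 N, or if a joint passes its speed limit or range.

## Working session

There is one attempt and no reset: what is moved stays moved. The work goes in short steps, Python scripts to look and compute and a tool call to move; the robot and the scene stay as the last step left them, time stands still between calls to the robot, and variables do not carry over. Pictures are saved under pics/ and viewed, at most 10 in all, crops included, and the job is handed in when it is done.

Besides the shell and the picture viewer there is one more tool, called after "Emit:" by a JSON object that holds its "op" and its "data". carry_out: Moves the arm, as the interface text tells. Its arguments: {"type":"object","properties":{"slide":{"type":"array"},"roll":{"type":"array"},"claw":{"type":"array"}},"required":["slide","roll","claw"]}

```bash
mkdir -p pics
cat > h.py <<'E'
import numpy as np, cv2
from scipy.spatial.transform import Rotation as R
from bench import *
def camT(p,st=None):
    if "world_from_camera" in p: return np.array(p["world_from_camera"])
    st=st or read_state(); T=np.eye(4); T[:3,:3]=R.from_quat(st["ee_rot"]).as_matrix(); T[:3,3]=st["position"]
    return T@np.array(p["T_tool_cam"])
def ray(p,T,uv):
    K=np.array(p["mtx"]); d=np.array([(uv[0]-K[0,2])/K[0,0],(uv[1]-K[1,2])/K[1,1]]); s=d.copy()
    for _ in range(20): s=d/(1+p["k1"]*(s@s))
    return T[:3,3],T[:3,:3]@np.array([s[0],-s[1],-1.])
def onz(p,T,uv,z):
    o,d=ray(p,T,uv); return o+d*(z-o[2])/d[2]
def depthpt(p,T,uv):
    o,d=ray(p,T,uv); u,v=int(round(uv[0])),int(round(uv[1])); w=p["z_map"][max(v-1,0):v+2,max(u-1,0):u+2]; w=w[w>0]
    return o+d*np.median(w) if len(w) else None
def proj(p,T,X):
    q=np.linalg.inv(T)@np.append(X,1); s=np.array([q[0],-q[1]])/-q[2]; s=s*(1+p["k1"]*(s@s)); K=np.array(p["mtx"])
    return np.array([K[0,0]*s[0]+K[0,2],K[1,1]*s[1]+K[1,2]])
def save(p,n,crop=None,sc=1):
    im=cv2.cvtColor(p["img"],cv2.COLOR_RGB2BGR)
    if crop: im=im[crop[1]:crop[3],crop[0]:crop[2]]
    cv2.imwrite("pics/"+n,cv2.resize(im,None,fx=sc,fy=sc,interpolation=cv2.INTER_CUBIC))
E
python3 - <<'E'
from h import *
np.set_printoptions(precision=1,suppress=True)
print(read_state(),grip_point_offset)
ims=[]
for c in ("scene","top"):
    p=get_image(c);T=camT(p);save(p,c+"0.png",sc=1.5);print(c,T,p["mtx"],p["k1"])
    for n in ("blank_center","nest","nest_rest","fence_face","lever_knob","lever_hinge","disc","rubber","paint_jar"):
        for r in place_of(p,n)[:4]:
            print(n,round(r["conf"],2),np.array(r["at"]),depthpt(p,T,r["at"]))
E
```

```text
{'clock': 0.0, 'joints': array([-1. ,  0.4,  0. , -0. , -1.2, -0.3]), 'joint_vel': array([ 0.,  0., -0.,  0., -0.,  0.]), 'joint_efforts': array([ -0. , -39.2,  18.8,   4.2,  -0. ,  -0. ]), 'position': array([ 207.1, -589.5,  403.6]), 'ee_rot': array([-0.2,  1. ,  0. , -0. ]), 'contact_force': array([-0.2, -0. , -0.2]), 'wrist_torque': array([0. , 0. , 0.1]), 'grasp_force': 0.0, 'gripper_width': 85.81282342593461} 154.70000000000002
scene [[    0.8     0.3    -0.5   -70.9]
 [   -0.6     0.4    -0.7 -1106.6]
 [   -0.      0.9     0.5   631.7]
 [    0.      0.      0.      1. ]] [[406.1   0.  253.9]
 [  0.  406.1 192. ]
 [  0.    0.    1. ]] -0.14473473285463231
blank_center 0.72 [191.7 227.5] [ 296.4 -235.2   12.3]
blank_center 0.38 [188.9 175.3] [ 175.2 -533.8  328.6]
nest 0.94 [300.8 315.2] [ 334.  -660.2   15.3]
nest 0.77 [260.8 199.2] [ 240.9 -652.6  316.3]
nest_rest 0.68 [258.3 196.1] [ 234.9 -654.4  324.6]
nest_rest 0.61 [299.7 311. ] [ 339.3 -650.1   15.9]
fence_face 0.55 [288.7 313.2] [ 308.8 -651.5   28.6]
lever_knob 0.62 [332.2 273.4] [ 457.7 -618.1   37.4]
lever_knob 0.51 [
[... 465 characters left out ...]
nter 0.8 [132.5 177.9] [545.3 183.1   8. ]
blank_center 0.69 [254.6 253. ] [ 296.1 -212.5    8. ]
blank_center 0.56 [166.9 213.3] [426.2  65.7   9.9]
nest 0.56 [248.8 175.2] [ 545.2 -198.2   14.9]
nest_rest 0.87 [249.2 174.5] [ 547.2 -199.5   15.9]
fence_face 0.72 [248.8 182.9] [ 516.7 -197.9   28.5]
lever_knob 0.64 [248. 136.] [ 682.7 -197.4    1.6]
lever_hinge 0.62 [251.  159.4] [ 593.6 -206.2   30.2]
lever_hinge 0.36 [249.  174.7] [ 546.8 -198.9   15.2]
disc 0.71 [203.3 220.2] [402.2 -51.4   9.6]
rubber 0.55 [159.9 180.7] [533.3  90.9  11.3]
rubber 0.49 [248.6 177.6] [ 536.9 -197.4   16.2]
paint_jar 0.51 [322.  149.9] [ 620.2 -435.8   35.3]
paint_jar 0.34 [164.8 211.8] [430.9  72.4  11. ]
```

View pics/top0.png

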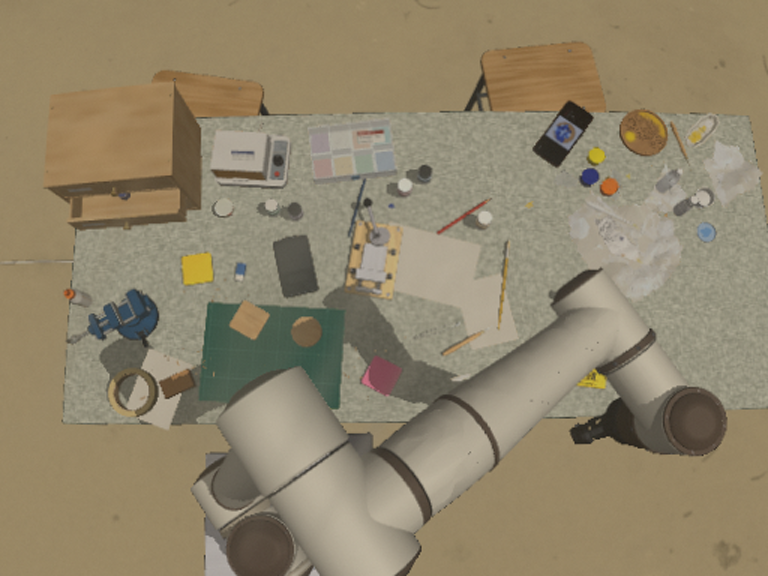

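View pics/scene0.png

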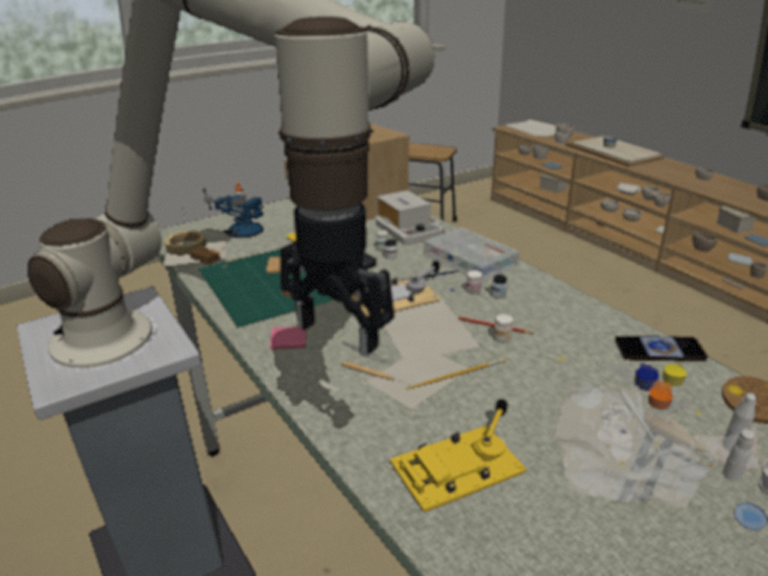

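Candidates for the blank in the top image (original pixels):
- Beech square at (167,213), on the green mat. This matches the description.
- Pink square at (254,253): look-alike.
- Yellow square at (132,178): look-alike.
- Round blank at (203,220).

The nest is the plywood one at (249,175). The yellow one at scene (301,315) is a look-alike.

Next I'll check the choice in one close crop and work out the first move.

Run:
```python
from h import *
np.set_printoptions(precision=2,suppress=True)
p=get_image("top");T=camT(p);save(p,"crop_top.png",(120,120,290,260),4)
K=R.from_quat(read_state()["ee_rot"]).as_matrix();print(K,read_state()["position"])
hsv=cv2.cvtColor(p["img"],cv2.COLOR_RGB2HSV);print(hsv[213,167],hsv[220,203],hsv[213,145])
m=((hsv[...,0]<30)&(hsv[...,1]>60)).astype(np.uint8); m[:, :145]=0;m[:,188:]=0;m[:195]=0;m[235:]=0
c=max(cv2.findContours(m,0,2)[0],key=cv2.contourArea)
w=np.array([onz(p,T,q[0].astype(float),11)[:2] for q in c],np.float32);print(cv2.minAreaRect(w))
for n in ("lever_hinge","nest_rest","lever_knob"):
  for r in place_of(p,n)[:2]: print(n,r["conf"],r["at"],onz(p,T,r["at"],37 if 'lever' in n else 16))
```

```text
[[-0.94 -0.33  0.  ]
 [-0.33  0.94 -0.  ]
 [-0.   -0.   -1.  ]] [ 207.14 -589.66  404.74]
[ 17 110 162] [ 18  96 111] [70 68 90]
((427.9708251953125, 69.27198791503906), (67.66140747070312, 66.48501586914062), 59.72032928466797)
lever_hinge 0.66 [249.8, 156.7] [ 600.65 -202.51   37.  ]
lever_hinge 0.64 [246.2, 175.3] [ 539.61 -190.16   37.  ]
nest_rest 0.6 [248.3, 174.0] [ 548.92 -196.64   16.  ]
lever_knob 0.72 [249.6, 130.6] [ 688.85 -203.2    37.  ]
lever_knob 0.47 [160.9, 180.9] [526.52  81.67  37.  ]
```

View pics/crop_top.png

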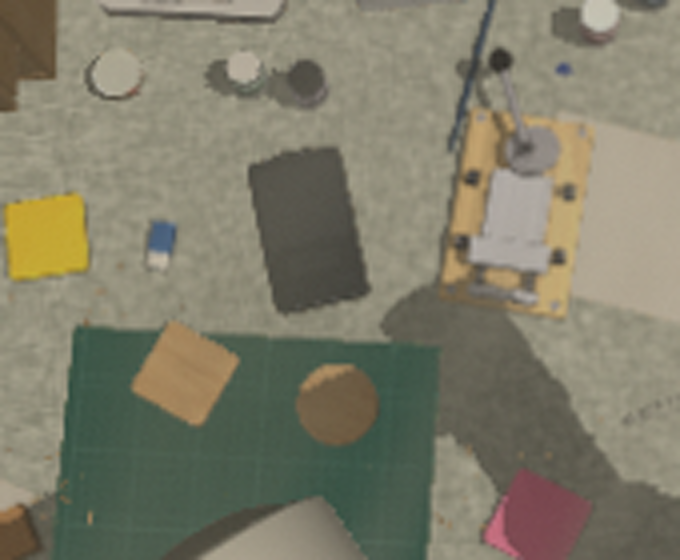

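The crop confirms the blank: natural beech on the mat, at crop (186,373). The nest is at crop (520,210), with its lever knob at (500,60). I'll move over the nest first for a close look.

Emit:
{"op": "carry_out", "data": {"slide": [[-0.03,0.02,0.002],[-0.08,0.05,0.005],[-0.135,0.085,0.01],[-0.19,0.12,0.012],[-0.245,0.155,0.015],[-0.3,0.19,0.02],[-0.35,0.22,0.022],[-0.39,0.245,0.025]], "roll": [3,6,9,12,15,18,21,25], "claw": [0.085,0.085,0.085,0.085,0.085,0.085,0.085,0.085]}}

```text
clock: 2.2
position: [495.1, -227.3, 380.0]
ee_rot: [0.05, 0.999, -0.0, 0.0]
contact_force: [0.5, -0.4, -0.7]
gripper_width: 85.2
grasp_force: 0.0
```

Run:
```python
from h import *
np.set_printoptions(precision=2,suppress=True)
st=read_state();p=get_image("wrist");T=camT(p,st);save(p,"w1.png",sc=1.5)
print(st["position"],st["joints"],R.from_quat(st["ee_rot"]).as_matrix(),st["clock"]);print(np.array(p["T_tool_cam"]))
for n,z in (("lever_hinge",37),("nest_rest",16),("lever_knob",37),("fence_face",20)):
  for r in place_of(p,n)[:2]: print(n,r["conf"],r["at"],onz(p,T,r["at"],z),depthpt(p,T,r["at"]))
np.savez("w1.npz",z=p["z_map"],img=p["img"],T=T,mtx=p["mtx"],k1=p["k1"])
```

```text
[ 495.09 -227.27  380.01] [-0.13  0.27 -0.23  0.   -1.07 -1.54] [[-1.   0.1  0. ]
 [ 0.1  1.  -0. ]
 [-0.  -0.  -1. ]] 2.2
[[-0.    0.95  0.32 80.76]
 [ 1.    0.    0.    0.47]
 [ 0.    0.32 -0.95 30.47]
 [ 0.    0.    0.    1.  ]]
lever_hinge 0.78 [275.3, 251.6] [ 601.76 -208.83   37.  ] [ 601.14 -208.86   38.04]
nest_rest 0.97 [278.2, 206.8] [ 550.09 -199.75   16.  ] [ 549.72 -199.8    16.91]
lever_knob 0.64 [294.4, 300.2] [ 679.38 -188.54   37.  ] [ 669.63 -189.65   48.52]
fence_face 0.59 [284.7, 188.1] [ 524.68 -190.3    20.  ] [ 521.1  -191.23   30.73]
```

View pics/w1.png

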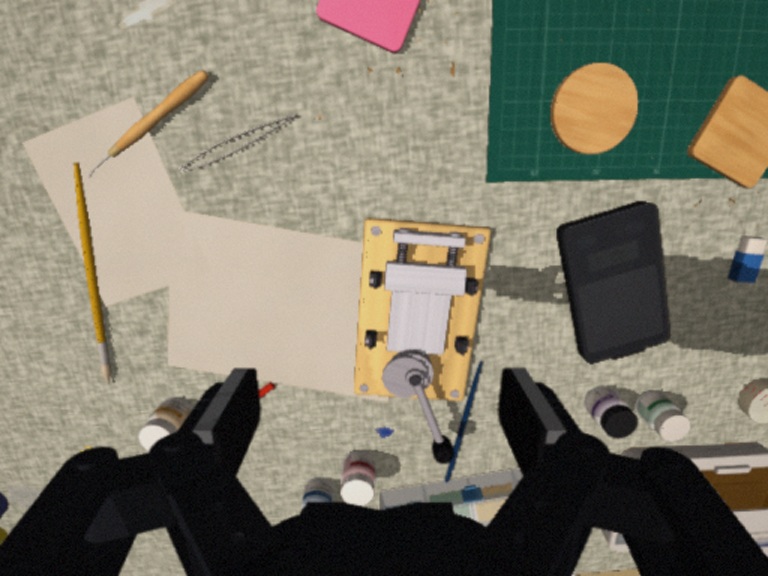

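The wrist view shows:
- the nest, about (358–490, 222–400)
- the fence lip at (425,278) and the hub at (415,378)
- the knob at (442,450)
- the blank at (740,130) and the disc at (595,108)

Next I'll fit the nest pose from the board.

Run:
```python
from h import *
np.set_printoptions(precision=2,suppress=True)
d=np.load("w1.npz");p=dict(mtx=d["mtx"],k1=float(d["k1"]),z_map=d["z"],img=d["img"]);T=d["T"]
K=p["mtx"];H,W=d["z"].shape
u,v=np.meshgrid(np.arange(W),np.arange(H));g=np.stack([u.ravel(),v.ravel()],1).astype(np.float64)
s=cv2.undistortPoints(g[:,None],K,np.array([p["k1"],0,0,0.]))[:,0]
P=np.c_[s[:,0],-s[:,1],-np.ones(len(s))]*d["z"].ravel()[:,None];P=(P@T[:3,:3].T+T[:3,3]).reshape(H,W,3);np.save("w1P.npy",P)
Z=P[...,2];box=(P[...,0]>440)&(P[...,0]<720)&(P[...,1]>-290)&(P[...,1]<-120)&(d["z"]>0)
print("table",np.median(Z[(P[...,1]<-290)&(P[...,1]>-330)&(P[...,0]>500)&(P[...,0]<560)]))
m=(box&(Z>6)&(Z<14)&(P[...,0]<640)).astype(np.uint8); n,l,stt,_=cv2.connectedComponentsWithStats(m);k=1+np.argmax(stt[1:,4])
pts=P[(l==k)|(box&(Z>6)&(P[...,0]>460)&(P[...,0]<610)&(np.abs(P[...,1]+200)<50))][:,:2].astype(np.float32)
print("board",cv2.minAreaRect(pts),np.median(Z[l==k]))
hi=box&(Z>44)&(Z<56)&(P[...,0]>640);print("knobtop",P[hi].mean(0),hi.sum())
hb=box&(Z>34)&(Z<42)&(np.hypot(P[...,0]-602,P[...,1]+208)<14);print("hub",P[hb].mean(0),hb.sum())
lp=box&(Z>29)&(Z<35)&(P[...,0]<545);print("lip",cv2.minAreaRect(P[lp][:,:2].astype(np.float32)),P[lp].mean(0))
re=box&(Z>13.5)&(Z<18.5)&(P[...,0]<590);print("rest",cv2.minAreaRect(P[re][:,:2].astype(np.float32)),np.median(Z[re]))
ca=box&(Z>21)&(Z<34)&(P[...,0]>570)&(P[...,0]<630)&(P[...,1]<-195);print("cam z hist",np.histogram(Z[ca],bins=13,range=(21,34)),cv2.minEnclosingCircle(P[box&(Z>22)&(Z<32)&(P[...,0]>570)&(P[...,0]<626)&(P[...,1]<-175)][:,:2].astype(np.float32)))
bl=(P[...,0]>380)&(P[...,0]<480)&(P[...,1]>20)&(P[...,1]<130)&(Z>8);print("blank",cv2.minAreaRect(P[bl][:,:2].astype(np.float32)))
```

```text
table 1.0717025807711593
board ((556.2637329101562, -201.53857421875), (116.26219940185547, 163.0421905517578), 82.8485107421875) 10.354027808442481
knobtop [ 673.9  -188.24   48.66] 141
hub [ 604.6  -207.31   36.73] 120
lip ((506.8663635253906, -194.25433349609375), (71.3653564453125, 44.801090240478516), 79.77337646484375) [ 520.86 -193.23   30.89]
rest ((537.6200561523438, -195.6962432861328), (87.7883071899414, 112.32476806640625), 79.11643981933594) 16.439943035130284
cam z hist (array([ 12,  18,   8,  13,  20,  45,  21,  39, 198, 221,  53,   5,  10]), array([21., 22., 23., 24., 25., 26., 27., 28., 29., 30., 31., 32., 33.,
       34.])) ((593.4026489257812, -221.2154998779297), 34.11013412475586)
blank ((430.3221435546875, 67.81363677978516), (67.52945709228516, 66.04658508300781), 59.740760803222656)
```

Emit:
{"op": "carry_out", "data": {"slide": [[0.008,0.025,0.005],[0.02,0.065,0.015],[0.034,0.105,0.03],[0.048,0.147,0.045],[0.062,0.19,0.06],[0.076,0.232,0.08],[0.088,0.27,0.095],[0.094,0.287,0.1]], "roll": [2,5,8,12,16,20,23,24.5], "claw": [0.085,0.085,0.085,0.085,0.085,0.085,0.085,0.085]}}

```text
clock: 3.45
position: [428.0, 65.7, 279.3]
ee_rot: [0.261, 0.965, -0.0, -0.0]
contact_force: [-0.1, -0.6, 0.0]
gripper_width: 85.1
grasp_force: 0.0
```

```bash
cat >> h.py <<'E'
def cloud(p,T):
    H,W=p["z_map"].shape;u,v=np.meshgrid(np.arange(W),np.arange(H));g=np.stack([u.ravel(),v.ravel()],1).astype(float)
    s=cv2.undistortPoints(g[:,None],np.array(p["mtx"]),np.array([p["k1"],0,0,0.]))[:,0]
    P=np.c_[s[:,0],-s[:,1],-np.ones(len(s))]*p["z_map"].ravel()[:,None]
    return (P@T[:3,:3].T+T[:3,3]).reshape(H,W,3)
def totool(st,w): return R.from_quat(st["ee_rot"]).as_matrix().T@(np.asarray(w)-st["position"])
E
python3 - <<'E'
from h import *
np.set_printoptions(precision=2,suppress=True)
st=read_state();p=get_image("wrist");T=camT(p,st)
M=R.from_quat(st["ee_rot"]).as_matrix();print(st["position"],st["joints"],np.degrees(np.arctan2(M[1,1],M[0,1])))
P=cloud(p,T);Z=P[...,2];ok=p["z_map"]>0
bl=ok&(np.hypot(P[...,0]-430,P[...,1]-68)<60)&(Z>8)&(Z<16);a=cv2.minAreaRect(P[bl][:,:2].astype(np.float32));print("blank",a,np.median(Z[bl]),bl.sum())
hsv=cv2.cvtColor(p["img"],cv2.COLOR_RGB2HSV)
b=(bl|((hsv[...,0]<30)&(hsv[...,1]>60)&(np.hypot(P[...,0]-430,P[...,1]-68)<60))).astype(np.uint8)
c=max(cv2.findContours(b,0,2)[0],key=cv2.contourArea);w=np.array([onz(p,T,q[0].astype(float),11)[:2] for q in c],np.float32);print(cv2.minAreaRect(w))
print([ (r["conf"],onz(p,T,r["at"],7)) for r in place_of(p,"blank_center")[:2]])
Pt=cloud(p,np.array(p["T_tool_cam"]));f=ok&(Z>60)
print("finger z max",np.percentile(Pt[f][:,2],[90,95,98,99,99.8]));q=Pt[f&(Pt[...,2]>np.percentile(Pt[f][:,2],99))];print(q.min(0),q.max(0))
# nest fit
d=np.load("w1.npz");P1=np.load("w1P.npy");h1=cv2.cvtColor(d["img"],cv2.COLOR_RGB2HSV)
q=dict(mtx=d["mtx"],k1=float(d["k1"]));m=((h1[...,0]>12)&(h1[...,0]<32)&(h1[...,1]>110)).astype(np.uint8);m[:,:225]=0;m[:,335:]=0;m[:140]=0;m[275:]=0
c=cv2.findContours(m,0,2)[0];c=np.vstack([k for k in c if cv2.contourArea(k)>20])
w=np.array([onz(q,d["T"],k[0].astype(float),10)[:2] for k in c],np.float32);print("board",cv2.minAreaRect(w))
E
```

```text
[427.97  65.73 279.31] [ 0.53  0.21 -0.62  0.   -0.75 -2.63] 59.79002110720658
blank ((429.6839599609375, 68.70784759521484), (66.20405578613281, 65.5871353149414), 59.98129653930664) 11.336928840744434 5138
((429.90570068359375, 68.81147766113281), (66.20573425292969, 66.67877197265625), 59.79436492919922)
[(0.9, array([429.39,  68.04,   7.  ])), (0.77, array([544.52, 187.75,   7.  ]))]
finger z max [128.86 141.29 150.83 154.7  199.77]
[-155.54  -48.16  154.71] [ 11.12 247.64 218.96]
board ((557.607177734375, -199.59918212890625), (102.6712646484375, 162.66119384765625), 79.84739685058594)
```

Emit:
{"op": "carry_out", "data": {"slide": [[0,0.002,0.03],[0,0.0034,0.065],[0,0.0034,0.09],[0,0.0034,0.099],[0,0.0034,0.099]], "roll": [0,0,0,0,0], "claw": [0.0854,0.0854,0.0854,0.0854,0.0854]}}

```text
clock: 4.18
position: [430.6, 67.8, 180.8]
ee_rot: [0.261, 0.965, -0.0, -0.0]
contact_force: [0.3, 0.2, 1.9]
gripper_width: 85.3
grasp_force: 0.0
```

Run:
```python
from h import *
np.set_printoptions(precision=2,suppress=True)
st=read_state();p=get_image("wrist");save(p,"w2.png",sc=1.5);print(st["position"],st["contact_force"])
```

```text
[430.62  67.82 180.83] [0.34 0.16 1.89]
```

View pics/w2.png

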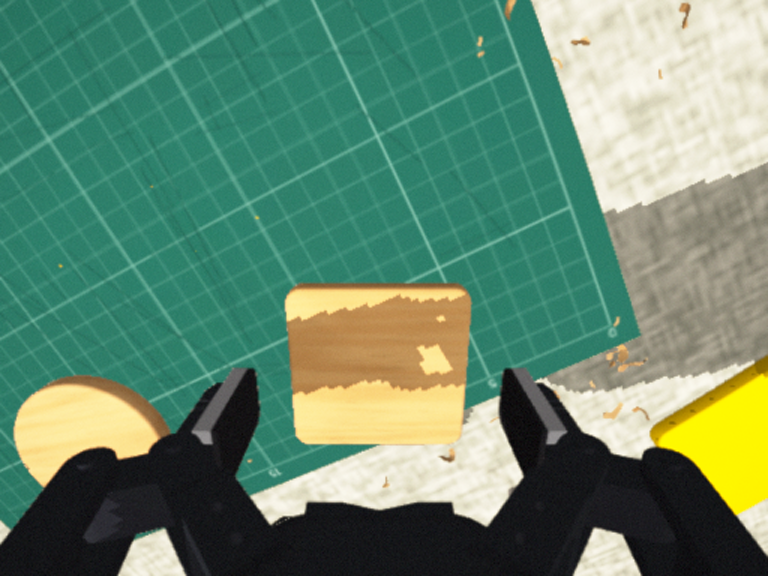

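The blank sits square between the fingers (285–470, 285–443), and the disc at (90,420) is clear of the left finger. I'll descend and close.

Emit:
{"op": "carry_out", "data": {"slide": [[0,0.0005,0.006],[0,0.0005,0.012],[0,0.0005,0.012],[0,0.0005,0.012],[0,0.0005,0.012],[0,0.0005,0.012],[0,0.0005,0.012]], "roll": [0,0,0,0,0,0,0], "claw": [0.0854,0.0854,0.0854,0.075,0.06,0.05,0.05]}}

```text
clock: 5.1
position: [431.4, 69.4, 170.4]
ee_rot: [0.259, 0.966, 0.001, 0.001]
contact_force: [-1.5, -1.1, 14.0]
gripper_width: 63.7
grasp_force: 70.3
```

Emit:
{"op": "carry_out", "data": {"slide": [[0,0,-0.01],[0,0,-0.03],[-0.02,-0.008,-0.07],[-0.06,-0.023,-0.105],[-0.105,-0.04,-0.13],[-0.15,-0.058,-0.13],[-0.195,-0.076,-0.13],[-0.24,-0.093,-0.13]], "roll": [0,0,-2,-5,-8,-11,-14,-17], "claw": [0.05,0.05,0.05,0.05,0.05,0.05,0.05,0.05]}}

```text
clock: 6.1
position: [591.9, -133.3, 299.0]
ee_rot: [0.114, 0.994, 0.0, -0.0]
contact_force: [1.0, 0.4, 0.0]
gripper_width: 64.1
grasp_force: 66.5
```

Emit:
{"op": "carry_out", "data": {"slide": [[-0.045,-0.004,0],[-0.075,-0.0065,0],[-0.091,-0.008,0],[-0.091,-0.008,0]], "roll": [-1,-2,-3,-3], "claw": [0.05,0.05,0.05,0.05]}}

```text
clock: 6.6
position: [678.5, -160.7, 297.9]
ee_rot: [0.089, 0.996, 0.0, -0.001]
contact_force: [-0.1, 0.8, -0.4]
gripper_width: 63.8
grasp_force: 66.5
```

Run:
```python
from h import *
np.set_printoptions(precision=2,suppress=True)
st=read_state();p=get_image("wrist");T=camT(p,st);save(p,"w3.png",sc=1.5)
M=R.from_quat(st["ee_rot"]).as_matrix();print(st["position"],st["joints"],np.degrees(np.arctan2(M[1,1],M[0,1])),st["contact_force"],st["gripper_width"],st["grasp_force"],st["clock"])
for n,z in (("lever_hinge",37),("nest_rest",16),("lever_knob",37),("fence_face",20)):
  for r in place_of(p,n)[:2]: print(n,r["conf"],r["at"],onz(p,T,r["at"],z))
h1=cv2.cvtColor(p["img"],cv2.COLOR_RGB2HSV);P=cloud(p,T);Z=P[...,2];ok=(p["z_map"]>0)
b=ok&(abs(P[...,0]-560)<110)&(abs(P[...,1]+200)<80)
m=((h1[...,0]>12)&(h1[...,0]<32)&(h1[...,1]>110)&b&(Z<14)).astype(np.uint8)
c=np.vstack([k for k in cv2.findContours(m,0,2)[0] if cv2.contourArea(k)>20])
w=np.array([onz(p,T,k[0].astype(float),10)[:2] for k in c],np.float32);print("board",cv2.minAreaRect(w))
lp=b&(Z>29.5)&(Z<35)&(P[...,0]<545);print("lip",cv2.minAreaRect(P[lp][:,:2].astype(np.float32)),lp.sum())
Pt=cloud(p,np.array(p["T_tool_cam"]));f=ok&(Pt[...,2]>145)&(Pt[...,2]<180)&(abs(Pt[...,0])<45)&(abs(Pt[...,1])<28);q=Pt[f];A=np.c_[q[:,:2],np.ones(len(q))];co=np.linalg.lstsq(A,q[:,2],rcond=None)[0];print("blank plane tool",co,len(q),q.min(0),q.max(0))
```

```text
[ 678.5  -160.7   297.89] [-0.    0.59  0.07 -0.   -1.05 -1.75] 79.80180444170189 [-0.12  0.84 -0.45] 63.75159163730185 66.45713567733765 6.6
lever_hinge 0.56 [173.7, 120.9] [ 605.18 -210.99   37.  ]
nest_rest 0.8 [178.7, 47.6] [ 549.66 -198.03   16.  ]
lever_knob 0.71 [221.0, 202.2] [ 679.68 -188.34   37.  ]
fence_face 0.85 [174.2, 5.6] [ 520.46 -193.33   20.  ]
board ((575.6001586914062, -201.74386596679688), (102.74327087402344, 127.40901947021484), 79.7116928100586)
lip ((524.8815307617188, -193.43280029296875), (64.23265838623047, 11.149968147277832), 78.75526428222656) 1314
blank plane tool [  0.01   0.   159.25] 12116 [-32.64 -28.   157.13] [ 33.83  28.   166.2 ]
```

View pics/w3.png

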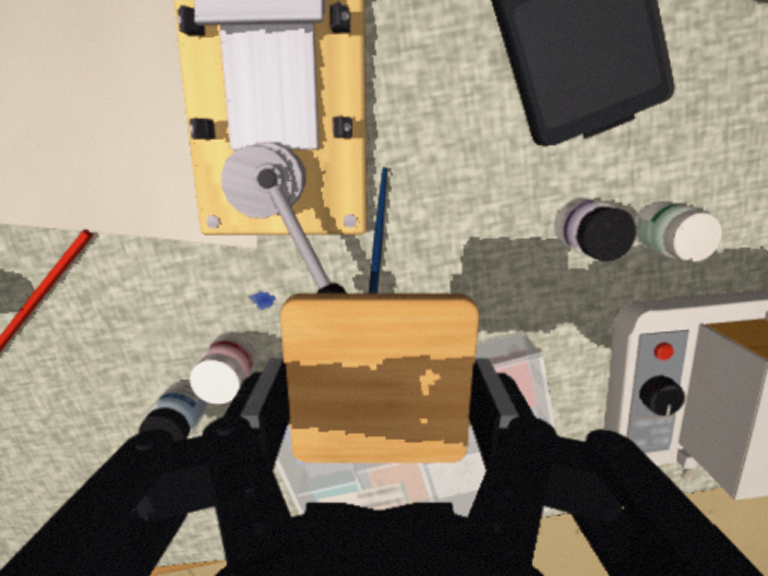

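The blank is held level at (380,378). The nest is at upper left, with the hub at (267,178). The knob at (330,290) is partly hidden behind the blank. Next I'll map the heights around the cam, because I plan to tip the blank on the hub.

```bash
cat >> h.py <<'E'
YAW=np.radians(-10.3);RO=np.array([549.7,-198.2]);NX=np.array([np.cos(YAW),np.sin(YAW)]);NY=np.array([-NX[1],NX[0]])
def nest(P): d=P[...,:2]-RO; return np.stack([d@NX,d@NY,P[...,2]-16],-1)
def unnest(x,y): return RO+x*NX+y*NY
E
python3 - <<'E'
from h import *
np.set_printoptions(precision=1,suppress=True,linewidth=200)
st=read_state();p=get_image("wrist");T=camT(p,st);N=nest(cloud(p,T));ok=p["z_map"]>0
print("height above rest; rows nest x 28..90 step4, cols y 40..-36 step 4")
for x in range(-34,92,4):
    row=[]
    for y in range(44,-45,-4):
        m=ok&(abs(N[...,0]-x)<2)&(abs(N[...,1]-y)<2);row.append(np.median(N[m][:,2]) if m.sum() else np.nan)
    print(x,np.array(row))
tc=totool(st,np.r_[unnest(22,0),300]);print(tc)
E
```

```text
height above rest; rows nest x 28..90 step4, cols y 40..-36 step 4
-34 [-5.5 -5.9 -6.  -5.4  nan  nan  nan  nan  nan  nan  nan  nan 13.3  nan  nan 13.9 13.5 13.9 13.8 12.7  nan -5.6 -5.5]
-30 [-4.9 10.8  7.4  4.5 14.5 14.3 14.6 14.5 14.7 14.7 14.3 14.6 14.7 14.4 14.4 14.7 14.6 14.4 14.6 14.7  7.3 10.2  6.1]
-26 [ 4.  10.7  7.4 11.1 15.3 15.7 15.6 15.6 15.3 15.4 15.3 15.9 15.8 15.6 15.6 15.5 15.8 15.5 15.3 15.4  8.3 11.2  6.8]
-22 [ 5.3  9.5  7.3 -4.8 13.1 12.  13.6 14.6 14.3 14.2 15.1 14.2 13.8 14.1 13.9 13.5 14.  15.5 14.4 -5.1  6.5 10.8  6. ]
-18 [-5.2 -4.4 -5.2 -5.7 -5.7 -0.4  0.7  0.2  0.4  0.7  0.6  0.5  0.5  0.4  0.5  0.3  0.5  0.4 -5.7 -5.4 -4.1 -4.4 -5.6]
-14 [-6.  -6.1 -5.7 -6.  -5.7 -0.   0.5  0.2  0.4  0.4  0.4  0.4 -0.1  0.4  0.1  0.2  0.2  0.1 -5.4 -5.6 -5.7 -5.8 -5.4]
-10 [-5.7 -5.9 -5.7 -5.9 -5.6 -0.  -0.1  0.2  0.3  0.3  0.2  0.1  0.2  0.4  0.4  0.6  0.2  0.4 -5.9 -5.4 -5.6 -5.5 -5.6]
-6 [-5.7 -5.8 -5.5 -5.8 -5.3  0.3  0.3  0.5  0.   0.2  0.1 -0.   0.5  0.3  0.1  0.4  0.3  0.1 -5.6 -5.7 -5.6 -5.8 -5.8]
-2 [-5.7 -5.3 -5.9 -5.5 -5.6 -0.1  0.5  0.1  0.5 -0.   0.2  0.6  0
[... 2177 characters left out ...]
4.2 14.8 -5.  -5.5 -6.2 -5.5 -5.7]
74 [-5.6 -5.6 -5.7 -5.7 -5.6 -5.3 -5.4 -5.6 18.7 20.8 19.4 13.8 14.  14.2 14.2 14.  14.3  nan -5.9 -5.4 -5.7 -5.4 -5.6]
78 [-5.  -5.6 -5.5 -5.3 -5.7 -5.8 -5.5 -5.2  8.2 20.3  nan -5.6 -5.5 14.3 13.6  nan -5.1 -5.5 -5.9 -5.5 -5.9 -5.3 -5.3]
82 [-4.3 -4.4 -5.4 -5.9 -5.5 -5.3 -5.5 17.6 20.9 20.3  nan -5.  -5.5 -5.5 -5.7 -5.7 -5.4 -5.8 -5.8 -5.5 -5.8 -4.3 -4.6]
86 [122.6 122.5 122.6 122.1  -5.5  -5.5  -5.1  20.8  20.8   nan  -5.1  -5.6  -5.8  -5.5  -5.5  -5.2  -5.8  -5.4  -5.9  -5.4  -5.8  -5.   -4.9]
90 [123.9 123.9 123.9 123.8 123.3  -6.   20.4  21.6  21.    nan  -6.1  -5.9  -6.2  -5.9  -5.8  -5.9  -6.1  -6.   -5.6  -5.8  -6.1  -5.7  -5.7]
[ 97.1 -60.   -0.9]
```

The nest fit matches the description: guides, lip and hub all fall where they should, and the hub top is 22 mm above the rest. I'll move over the hub and descend, so the hub tips the blank's cam edge up inside the grip.

Emit:
{"op": "carry_out", "data": {"slide": [[0.02,-0.012,0.003],[0.05,-0.032,0.01],[0.08,-0.05,0.02],[0.095,-0.06,0.04],[0.095,-0.06,0.06],[0.095,-0.06,0.073],[0.095,-0.06,0.08],[0.095,-0.06,0.08]], "roll": [0,0,0,0,0,0,0,0], "claw": [0.05,0.05,0.05,0.05,0.05,0.05,0.05,0.05]}}

```text
clock: 7.9
position: [574.3, -202.6, 218.5]
ee_rot: [0.088, 0.996, -0.0, -0.0]
contact_force: [0.3, -0.1, -0.3]
gripper_width: 63.6
grasp_force: 66.5
```

```bash
cat >> h.py <<'E'
def look(name=None):
    np.set_printoptions(precision=2,suppress=True,linewidth=180)
    st=read_state();p=get_image("wrist");T=camT(p,st);ok=p["z_map"]>0
    M=R.from_quat(st["ee_rot"]).as_matrix();yaw=np.degrees(np.arctan2(M[1,1],M[0,1]))
    print("t",st["clock"],"tcp nest",nest(st["position"])+[0,0,16],"yaw",round(yaw,2),"F",st["contact_force"],"tau",st["wrist_torque"],"w",round(st["gripper_width"],1),"g",round(st["grasp_force"],1))
    Pt=cloud(p,np.array(p["T_tool_cam"]));h=cv2.cvtColor(p["img"],cv2.COLOR_RGB2HSV)
    f=ok&(Pt[...,2]>140)&(Pt[...,2]<185)&(abs(Pt[...,0])<60)&(abs(Pt[...,1])<27)&(h[...,0]>8)&(h[...,0]<25)&(h[...,1]>90)
    q=Pt[f];co=np.zeros(3)
    for _ in range(4):
        A=np.c_[q[:,:2],np.ones(len(q))];co=np.linalg.lstsq(A,q[:,2],rcond=None)[0];r=abs(A@co-q[:,2]);q=q[r<max(2,2*np.median(r))]
    print("blank top plane (tool): tilt about y deg %.1f, about x deg %.1f, z0 %.1f, n %d, x %.1f..%.1f"%(np.degrees(np.arctan(co[0])),np.degrees(np.arctan(co[1])),co[2],len(q),*np.percentile(q[:,0],[.3,99.7])))
    N=nest(q@M.T+st["position"]);print("blank top in nest: x %.1f..%.1f z %.1f..%.1f"%(*np.percentile(N[:,0],[.5,99.5]),*np.percentile(N[:,2],[.5,99.5])))
    if name: save(p,name,sc=1.5)
    return st,p,T
E
python3 -c "
from h import *
look()"
```

```text
t 7.9 tcp nest [ 25.     0.09 218.48] yaw 79.88 F [ 0.33 -0.1  -0.3 ] tau [ 0.02 -0.02 -0.02] w 63.6 g 66.5
blank top plane (tool): tilt about y deg -0.0, about x deg 0.0, z0 159.1, n 11350, x -31.7..33.5
blank top in nest: x -8.5..56.4 z 41.8..44.8
```

Emit:
{"op": "carry_out", "data": {"slide": [[0,0,0.006],[0,0,0.012],[0,0,0.014],[0,0,0.016],[0,0,0.018],[0,0,0.02],[0,0,0.02]], "roll": [0,0,0,0,0,0,0], "claw": [0.05,0.05,0.05,0.05,0.05,0.05,0.05]}}

```text
clock: 8.82
position: [574.0, -202.7, 201.5]
ee_rot: [0.088, 0.996, -0.0, 0.0]
contact_force: [-5.7, 2.4, 13.8]
gripper_width: 63.9
grasp_force: 68.0
```

```bash
python3 -c "
from h import *
look()"
```

```text
t 8.825 tcp nest [ 24.76  -0.11 201.46] yaw 79.92 F [-5.66  2.41 13.8 ] tau [0.7  1.36 0.01] w 63.9 g 68.0
blank top plane (tool): tilt about y deg 1.6, about x deg 0.1, z0 159.1, n 11526, x -31.5..33.6
blank top in nest: x -8.6..56.2 z 24.0..28.2
```

Emit:
{"op": "carry_out", "data": {"slide": [[0,0,0.002],[0,0,0.004],[0,0,0.006],[0,0,0.006]], "roll": [0,0,0,0], "claw": [0.05,0.05,0.05,0.05]}}

```text
clock: 9.38
position: [573.9, -202.7, 197.5]
ee_rot: [0.088, 0.996, -0.001, 0.001]
contact_force: [-9.8, 5.3, 24.8]
gripper_width: 63.8
grasp_force: 72.2
```

```bash
python3 -c "
from h import *
look()"
```

```text
t 9.375 tcp nest [ 24.63  -0.14 197.49] yaw 79.95 F [-9.77  5.29 24.77] tau [1.13 2.26 0.08] w 63.8 g 72.2
blank top plane (tool): tilt about y deg 7.0, about x deg 0.1, z0 157.6, n 12175, x -30.9..33.6
blank top in nest: x -8.7..55.5 z 18.5..28.2
```

Emit:
{"op": "carry_out", "data": {"slide": [[0,0,0.002],[0,0,0.004],[0,0,0.006],[0,0,0.006]], "roll": [0,0,0,0], "claw": [0.05,0.05,0.05,0.05]}}

```text
clock: 9.93
position: [573.9, -202.8, 194.4]
ee_rot: [0.087, 0.996, -0.001, 0.001]
contact_force: [-15.7, 7.1, 38.8]
gripper_width: 64.0
grasp_force: 86.4
```

```bash
python3 -c "
from h import *
look()"
```

```text
t 9.925 tcp nest [ 24.68  -0.18 194.43] yaw 80.03 F [-15.73   7.07  38.81] tau [1.59 3.74 0.07] w 64.0 g 86.4
blank top plane (tool): tilt about y deg 10.9, about x deg 0.5, z0 156.4, n 12604, x -30.3..33.4
blank top in nest: x -8.4..55.1 z 14.6..28.4
```

Pushing on the hub does tip the blank (10.9°), but the fingertips are now down over the guides. Gripping about 7 mm nearer the fence edge would keep the fingers between the guides. I'll lift off, lay the blank on the clear paper beside the nest and regrip it off-centre.

Emit:
{"op": "carry_out", "data": {"slide": [[0,0,-0.01],[0,0,-0.03],[0,0,-0.06],[0,0,-0.08],[0,0,-0.08]], "roll": [0,0,0,0,0], "claw": [0.05,0.05,0.05,0.05,0.05]}}

```text
clock: 10.6
position: [574.6, -202.9, 268.3]
ee_rot: [0.088, 0.996, -0.0, 0.002]
contact_force: [0.3, 0.4, -1.1]
gripper_width: 64.1
grasp_force: 72.2
```

Run:
```python
from h import *
st,p,T=look()
P=np.load("w1P.npy");N=nest(P)
print(P[190,177],N[190,177])
for x in range(-60,70,10):
    print(x,[round(float(np.percentile(N[m][:,2],95))+16,1) if (m:=(abs(N[...,0]-x)<5)&(abs(N[...,1]-y)<5)).sum() else None for y in range(-50,-250,-10)])
```

```text
t 10.6 tcp nest [ 25.35  -0.14 268.3 ] yaw 79.86 F [ 0.27  0.37 -1.1 ] tau [0.02 0.07 0.  ] w 64.1 g 72.2
blank top plane (tool): tilt about y deg 8.1, about x deg 0.5, z0 156.6, n 12401, x -30.8..33.6
blank top in nest: x -7.4..56.5 z 89.5..100.6
[ 519.51 -328.23    1.42] [  -6.46 -133.33  -14.58]
-60 [296.2, 301.3, 299.3, 288.3, 275.0, 299.6, 294.6, 2.2, 2.2, 1.9, 1.8, 2.1, 1.7, 2.0, 2.0, 2.0, 1.9, 1.8, 2.0, 2.3]
-50 [11.2, 198.6, 216.2, 287.7, 273.5, 297.9, 296.3, 2.0, 2.1, 2.4, 1.9, 2.1, 2.3, 2.0, 2.3, 2.0, 2.2, 2.0, 2.4, 2.0]
-40 [11.0, 2.3, 287.3, 287.1, 274.3, 284.2, 279.2, 1.8, 2.1, 2.2, 2.0, 2.1, 2.6, 2.1, 2.1, 2.3, 2.1, 2.1, 2.1, 2.3]
-30 [11.3, 2.1, 2.3, 278.3, 275.8, 283.2, 279.6, 2.1, 2.4, 2.3, 2.7, 2.1, 2.2, 2.0, 2.2, 2.2, 2.2, 2.3, 2.1, 1.9]
-20 [11.3, 2.1, 2.5, 1.9, 2.3, 2.6, 2.1, 2.1, 2.2, 2.3, 2.5, 2.4, 2.3, 2.2, 2.2, 2.1, 2.3, 2.3, 2.2, 2.4]
-10 [11.4, 2.1, 1.9, 2.2, 2.1, 2.2, 2.2, 1.9, 1.7, 2.0, 2.4, 2.1, 2.0, 2.1, 2.5, 2.3, 2.1, 2.3, 2.4, 2.4]
0 [11.1, 2.1, 2.1, 2.0, 2.2, 2.1, 2.0, 2.3, 1.9, 2.5, 2.0, 2.5, 2.4, 2.1, 2.4, 2.1, 2.5, 2.2, 2.2, 2.4]
10 [11.1, 2.2, 2.4, 2.2, 2.4, 2.0, 2.1, 2.0, 1.9, 2.2, 2.1, 2.3, 2.2, 2.2, 2.3, 1.9, 2.2, 2.0, 2.0, 2.3]
20 [11.4, 2.1, 2.1, 2.3, 2.1, 1.9, 2.2, 2.2, 2.0, 2.0, 2.5, 2.0, 2.4, 1.8, 2.0, 2.2, 2.7, 2.1, 1.5, 1.5]
30 [11.3, 2.2, 1.9, 2.4, 2.3, 2.2, 2.0, 2.1, 1.8, 2.4, 2.3, 2.2, 2.7, 2.3, 2.3, 2.8, 1.8, 1.9, 1.3, 1.4]
40 [11.4, 2.2, 2.2, 2.0, 1.9, 2.4, 2.1, 2.0, 2.5, 2.0, 2.1, 2.1, 2.3, 2.0, 1.7, 1.9, 1.8, 1.5, 1.5, 1.5]
50 [11.1, 2.3, 2.5, 2.1, 2.0, 2.1, 2.3, 2.1, 2.1, 2.1, 2.0, 2.2, 2.0, 1.8, 2.2, 1.8, 2.0, 2.0, 1.5, 1.3]
60 [11.1, 2.3, 2.3, 2.3, 2.4, 2.0, 2.3, 2.2, 2.4, 1.8, 1.6, 2.0, 1.6, 1.9, 1.8, 1.9, 2.2, 2.1, 1.6, 1.4]
```

Emit:
{"op": "carry_out", "data": {"slide": [[0.005,-0.04,0],[0.01,-0.09,0.02],[0.015,-0.12,0.05],[0.015,-0.13,0.08],[0.015,-0.13,0.096],[0.015,-0.13,0.098],[0.015,-0.13,0.099],[0.015,-0.13,0.099]], "roll": [0,0,0,0,0,0,0,0], "claw": [0.05,0.05,0.05,0.05,0.05,0.05,0.05,0.05]}}

```text
clock: 11.65
position: [536.6, -327.6, 168.5]
ee_rot: [0.088, 0.996, -0.0, -0.001]
contact_force: [-1.5, -0.9, 5.9]
gripper_width: 63.8
grasp_force: 72.9
```

Emit:
{"op": "carry_out", "data": {"slide": [[0,0,0],[0,0,0],[0,0,-0.002],[0,0,-0.02],[0,0,-0.05],[0,0,-0.06]], "roll": [0,0,0,0,0,0], "claw": [0.07,0.0854,0.0854,0.0854,0.0854,0.0854]}}

```text
clock: 12.4
position: [537.2, -328.4, 230.8]
ee_rot: [0.088, 0.996, -0.001, 0.002]
contact_force: [0.6, -0.3, 0.4]
gripper_width: 85.0
grasp_force: 0.0
```

Run:
```python
from h import *
np.set_printoptions(precision=2,suppress=True)
st=read_state();p=get_image("wrist");T=camT(p,st);P=cloud(p,T);N=nest(P)
h=cv2.cvtColor(p["img"],cv2.COLOR_RGB2HSV)
b=((h[...,0]>8)&(h[...,0]<25)&(h[...,1]>80)&(np.hypot(N[...,0]-10,N[...,1]+130)<62)).astype(np.uint8)
c=max(cv2.findContours(b,0,2)[0],key=cv2.contourArea);w=np.array([onz(p,T,q[0].astype(float),8)[:2] for q in c],np.float32);r=cv2.minAreaRect(w);print(r,np.median(P[b>0][:,2]))
M=R.from_quat(st["ee_rot"]).as_matrix();print(st["position"],np.degrees(np.arctan2(M[1,1],M[0,1])),"blank in tool",totool(st,[*r[0],4]),st["contact_force"])
```

```text
((536.0054321289062, -327.040771484375), (65.72210693359375, 66.49452209472656), 79.91010284423828) 8.4887426330463
[ 537.18 -328.38  230.84] 79.88004621848367 blank in tool [  2.55   1.36 226.83] [ 0.56 -0.34  0.44]
```

Emit:
{"op": "carry_out", "data": {"slide": [[0.005,0.001,0.02],[0.01,0.0013,0.045],[0.01,0.0013,0.06],[0.01,0.0013,0.062],[0.01,0.0013,0.062],[0.01,0.0013,0.062],[0.01,0.0013,0.062],[0.01,0.0013,0.062]], "roll": [0,0,0,0,0,0,0,0], "claw": [0.0854,0.0854,0.0854,0.0854,0.075,0.06,0.05,0.05]}}

```text
clock: 13.45
position: [527.7, -325.4, 167.6]
ee_rot: [0.088, 0.996, -0.001, 0.002]
contact_force: [-1.4, 0.8, 5.8]
gripper_width: 64.3
grasp_force: 69.3
```

Emit:
{"op": "carry_out", "data": {"slide": [[0,0,-0.01],[0,0,-0.04],[0,0,-0.08],[0,0,-0.1],[0,0,-0.1]], "roll": [0,0,0,0,0], "claw": [0.05,0.05,0.05,0.05,0.05]}}

```text
clock: 14.08
position: [527.1, -325.2, 267.9]
ee_rot: [0.088, 0.996, -0.0, 0.002]
contact_force: [0.2, -0.5, 0.6]
gripper_width: 64.2
grasp_force: 65.9
```

```bash
python3 -c "
from h import *
look()"
```

```text
t 14.075 tcp nest [   0.47 -128.94  267.92] yaw 79.86 F [ 0.23 -0.5   0.6 ] tau [0.04 0.02 0.01] w 64.2 g 65.9
blank top plane (tool): tilt about y deg -0.1, about x deg -0.1, z0 159.3, n 10519, x -41.2..23.5
blank top in nest: x -22.3..42.2 z 91.0..94.0
```

Emit:
{"op": "carry_out", "data": {"slide": [[-0.003,0.03,0],[-0.006,0.075,0],[-0.01,0.115,0.01],[-0.0115,0.129,0.03],[-0.0115,0.129,0.05],[-0.0115,0.129,0.062],[-0.0115,0.129,0.066],[-0.0115,0.129,0.068]], "roll": [0,0,0,0,0,0,0,0], "claw": [0.05,0.05,0.05,0.05,0.05,0.05,0.05,0.05]}}

```text
clock: 15.12
position: [559.8, -200.0, 198.8]
ee_rot: [0.088, 0.996, 0.0, -0.002]
contact_force: [-8.3, 4.6, 15.2]
gripper_width: 64.1
grasp_force: 68.1
```

Emit:
{"op": "carry_out", "data": {"slide": [[0,0,0.002],[0,0,0.004],[0,0,0.006],[0,0,0.008],[0,0,0.008]], "roll": [0,0,0,0,0], "claw": [0.05,0.05,0.05,0.05,0.05]}}

```text
clock: 15.75
position: [559.6, -200.1, 191.1]
ee_rot: [0.088, 0.996, 0.0, -0.002]
contact_force: [-6.9, 5.3, 13.5]
gripper_width: 64.0
grasp_force: 71.4
```

```bash
python3 -c "
from h import *
look()"
```

```text
t 15.75 tcp nest [ 10.12  -0.04 191.11] yaw 79.86 F [-6.87  5.33 13.51] tau [1.27 1.53 0.16] w 64.0 g 71.4
blank top plane (tool): tilt about y deg 14.0, about x deg -0.1, z0 157.6, n 11564, x -39.8..22.8
blank top in nest: x -13.1..49.2 z 11.2..27.6
```

Emit:
{"op": "carry_out", "data": {"slide": [[0,0,0.0015],[0,0,0.003],[0.003,0,0.003],[0.006,0,0.003],[0.008,0,0.003],[0.008,0,0.003]], "roll": [0,0,0,0,0,0], "claw": [0.05,0.05,0.05,0.05,0.05,0.05]}}

```text
clock: 16.55
position: [553.4, -199.0, 187.2]
ee_rot: [0.089, 0.996, -0.0, 0.001]
contact_force: [-0.5, -0.2, 1.1]
gripper_width: 63.9
grasp_force: 71.3
```

```bash
python3 -c "
from h import *
look()"
```

```text
t 16.55 tcp nest [  3.76  -0.17 187.21] yaw 79.84 F [-0.46 -0.25  1.14] tau [-0.01 -0.11  0.  ] w 63.9 g 71.3
blank top plane (tool): tilt about y deg 15.9, about x deg 0.1, z0 157.4, n 11052, x -39.4..59.4
blank top in nest: x -54.8..43.0 z -4.8..24.9
```

Emit:
{"op": "carry_out", "data": {"slide": [[0.002,0,0],[0.004,0,0],[0.006,0,0],[0.008,0,0],[0.01,0,0],[0.0105,0,0]], "roll": [0,0,0,0,0,0], "claw": [0.05,0.05,0.05,0.05,0.05,0.05]}}

```text
clock: 17.35
position: [544.0, -197.1, 187.2]
ee_rot: [0.088, 0.996, -0.0, 0.003]
contact_force: [5.8, -2.0, 1.7]
gripper_width: 64.0
grasp_force: 71.3
```

Run:
```python
from h import *
st,p,T=look("w4.png")
N=nest(cloud(p,T));m=(p["z_map"]>0)&(abs(N[...,1])<28)&(N[...,2]>14)&(N[...,2]<18)&(N[...,0]<-15)&(N[...,0]>-50);print("lip x",np.percentile(N[m][:,0],[1,99]),m.sum())
```

```text
t 17.35 tcp nest [ -5.82   0.11 187.21] yaw 79.88 F [ 5.77 -1.97  1.67] tau [-0.63 -1.88 -0.05] w 64.0 g 71.3
blank top plane (tool): tilt about y deg 15.7, about x deg 0.1, z0 157.5, n 9031, x -39.4..12.6
blank top in nest: x -17.2..34.1 z 10.0..25.0
lip x [-36.45 -21.31] 2620
```

View pics/w4.png

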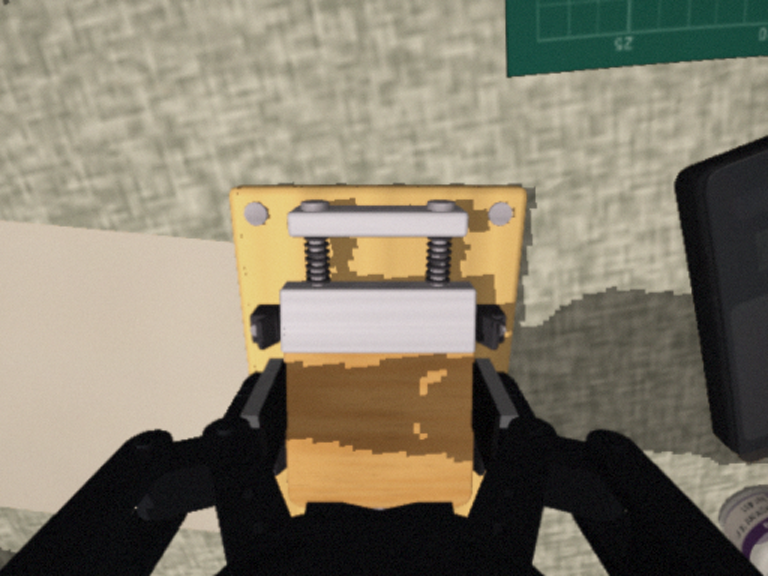

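The blank is tucked under the fence lip (nose edge at row 350). Its sides are between the guides, and the cam side is raised behind the gripper. I'll push the fence back slightly further and lower.

Emit:
{"op": "carry_out", "data": {"slide": [[0.001,0,0],[0.0012,0,0.0015],[0.0012,0,0.003],[0.0012,0,0.0045],[0.0012,0,0.006],[0.0012,0,0.007],[0.0012,0,0.007]], "roll": [0,0,0,0,0,0,0], "claw": [0.05,0.05,0.05,0.05,0.05,0.05,0.05]}}

```text
clock: 18.27
position: [543.8, -196.7, 185.7]
ee_rot: [0.087, 0.996, -0.001, 0.004]
contact_force: [-0.4, 2.1, 32.2]
gripper_width: 64.2
grasp_force: 74.4
```

```bash
cat >> h.py <<'E'
def lip(p,T):
    N=nest(cloud(p,T));m=(p["z_map"]>0)&(abs(N[...,1])<28)&(N[...,2]>14)&(N[...,2]<18)&(N[...,0]<-15)&(N[...,0]>-50);print("lip x",np.percentile(N[m][:,0],[1,99]),m.sum())
E
python3 - <<'E'
from h import *
st,p,T=look();lip(p,T)
E
```

```text
t 18.275 tcp nest [ -6.04   0.39 185.7 ] yaw 80.01 F [-0.37  2.15 32.22] tau [ 0.88  0.7  -0.13] w 64.2 g 74.4
blank top plane (tool): tilt about y deg 12.2, about x deg 0.1, z0 157.1, n 9039, x -40.5..12.6
blank top in nest: x -17.1..35.5 z 9.4..22.1
lip x [-35.75 -21.36] 2637
```

Emit:
{"op": "carry_out", "data": {"slide": [[0,0,-0.004],[0.001,0,-0.0055],[0.002,0,-0.0055],[0.0025,0,-0.0055],[0.0025,0,-0.0055]], "roll": [0,0,0,0,0], "claw": [0.05,0.05,0.05,0.05,0.05]}}

```text
clock: 18.95
position: [542.5, -196.7, 187.2]
ee_rot: [0.088, 0.996, -0.001, 0.006]
contact_force: [10.3, -2.8, 5.1]
gripper_width: 64.0
grasp_force: 71.5
```

Run:
```python
from h import *
st,p,T=look();lip(p,T)
```

```text
t 18.95 tcp nest [ -7.37   0.23 187.2 ] yaw 79.95 F [10.26 -2.84  5.14] tau [-0.94 -2.63 -0.04] w 64.0 g 71.5
blank top plane (tool): tilt about y deg 15.5, about x deg 0.1, z0 157.4, n 8865, x -39.5..12.6
blank top in nest: x -17.7..33.4 z 10.0..25.2
lip x [-36.04 -21.91] 2578
```

Emit:
{"op": "carry_out", "data": {"slide": [[0.0005,0,0.002],[0.0005,0,0.004],[0.0005,0,0.006],[0.0005,0,0.008],[0.0005,0,0.009],[0.0005,0,0.01],[0.0005,0,0.01]], "roll": [0,0,0,0,0,0,0], "claw": [0.05,0.05,0.05,0.05,0.05,0.05,0.05]}}

```text
clock: 19.88
position: [543.0, -196.5, 184.6]
ee_rot: [0.086, 0.996, -0.002, 0.008]
contact_force: [-0.7, 3.2, 46.6]
gripper_width: 63.9
grasp_force: 77.4
```

Run:
```python
from h import *
st,p,T=look();lip(p,T)
```

```text
t 19.875 tcp nest [ -6.93   0.48 184.59] yaw 80.12 F [-0.68  3.19 46.63] tau [ 0.94  0.73 -0.09] w 63.9 g 77.4
blank top plane (tool): tilt about y deg 11.1, about x deg 0.0, z0 156.2, n 9032, x -40.5..12.8
blank top in nest: x -16.9..35.8 z 9.2..21.3
lip x [-36.11 -21.23] 2715
```

The printed TCP ignores a slight wrist tilt under load. The cam edge is really at about x = 37.9 and is catching the cam, so I'll ease up and push the fence back further.

Emit:
{"op": "carry_out", "data": {"slide": [[0,0,-0.006],[0.001,0,-0.01],[0.002,0,-0.01],[0.003,0,-0.01],[0.0035,0,-0.01],[0.0035,0,-0.01]], "roll": [0,0,0,0,0,0], "claw": [0.05,0.05,0.05,0.05,0.05,0.05]}}

```text
clock: 20.68
position: [538.6, -195.8, 186.4]
ee_rot: [0.088, 0.996, -0.0, 0.006]
contact_force: [11.7, -3.4, 0.0]
gripper_width: 64.2
grasp_force: 72.9
```

```bash
cat >> h.py <<'E'
def gp(st):
    M=R.from_quat(st["ee_rot"]).as_matrix();print("pad point nest",nest(np.array(st["position"])+M@[0,0,163.]))
E
python3 - <<'E'
from h import *
st,p,T=look();lip(p,T);gp(st)
E
```

```text
t 20.675 tcp nest [-11.38   0.32 186.36] yaw 79.95 F [11.68 -3.4   0.01] tau [-0.98 -3.08  0.01] w 64.2 g 72.9
blank top plane (tool): tilt about y deg 13.7, about x deg 0.0, z0 156.6, n 9675, x -39.9..13.2
blank top in nest: x -22.5..30.0 z 10.2..24.1
lip x [-40.49 -25.92] 2601
pad point nest [-9.38  0.34  7.37]
```

Emit:
{"op": "carry_out", "data": {"slide": [[-0.0005,0,0.002],[-0.001,0,0.004],[-0.001,0,0.006],[-0.001,0,0.008],[-0.001,0,0.009],[-0.001,0,0.01],[-0.001,0,0.01]], "roll": [0,0,0,0,0,0,0], "claw": [0.05,0.05,0.05,0.05,0.05,0.05,0.05]}}

```text
clock: 21.6
position: [540.5, -196.0, 181.6]
ee_rot: [0.086, 0.996, -0.001, 0.007]
contact_force: [3.7, 0.6, 28.9]
gripper_width: 64.0
grasp_force: 78.1
```

Run:
```python
from h import *
st,p,T=look();lip(p,T);gp(st)
```

```text
t 21.6 tcp nest [ -9.45   0.56 181.63] yaw 80.09 F [ 3.7   0.59 28.95] tau [ 0.36 -0.62 -0.06] w 64.0 g 78.1
blank top plane (tool): tilt about y deg 6.2, about x deg -0.0, z0 154.9, n 8974, x -41.2..12.8
blank top in nest: x -19.6..33.9 z 8.5..16.2
lip x [-38.97 -24.42] 2770
pad point nest [-6.98  0.39  2.65]
```

Emit:
{"op": "carry_out", "data": {"slide": [[0,0,0.001],[0,0,0.002],[0,0,0.003],[0,0,0.003]], "roll": [0,0,0,0], "claw": [0.05,0.05,0.05,0.05]}}

```text
clock: 22.15
position: [541.1, -196.0, 178.7]
ee_rot: [0.086, 0.996, -0.001, 0.008]
contact_force: [4.4, 1.0, 28.0]
gripper_width: 64.2
grasp_force: 80.8
```

Run:
```python
from h import *
st,p,T=look();lip(p,T);gp(st)
```

```text
t 22.15 tcp nest [ -8.85   0.61 178.75] yaw 80.11 F [ 4.45  1.04 27.97] tau [ 0.13 -1.02 -0.08] w 64.2 g 80.8
blank top plane (tool): tilt about y deg 3.7, about x deg -0.1, z0 154.0, n 8660, x -41.3..12.5
blank top in nest: x -18.4..34.8 z 7.9..12.3
lip x [-37.93 -23.49] 2970
pad point nest [-6.07  0.45 -0.23]
```

Emit:
{"op": "carry_out", "data": {"slide": [[0,0,-0.003],[0,0,-0.006],[0,0,-0.008],[0,0,-0.01],[0,0,-0.04],[0,0,-0.08],[0,0,-0.1],[0,0,-0.1]], "roll": [0,0,0,0,0,0,0,0], "claw": [0.08,0.0854,0.0854,0.0854,0.0854,0.0854,0.0854,0.0854]}}

```text
clock: 23.2
position: [534.9, -195.5, 272.1]
ee_rot: [0.089, 0.996, 0.0, -0.001]
contact_force: [-0.0, 0.0, -0.9]
gripper_width: 85.5
grasp_force: 0.0
```

```bash
cat >> h.py <<'E'
def see(name=None):
    np.set_printoptions(precision=2,suppress=True,linewidth=180)
    st=read_state();p=get_image("wrist");T=camT(p,st);N=nest(cloud(p,T));h=cv2.cvtColor(p["img"],cv2.COLOR_RGB2HSV)
    m=(p["z_map"]>0)&(h[...,0]>8)&(h[...,0]<25)&(h[...,1]>80)&(N[...,2]>2)&(N[...,2]<30)&(N[...,0]>-24)&(N[...,0]<48)&(abs(N[...,1])<40)
    q=N[m]
    if len(q)>50:
        A=np.c_[q[:,:2],np.ones(len(q))];co=np.linalg.lstsq(A,q[:,2],rcond=None)[0]
        print("blank slopes deg",np.degrees(np.arctan(co[:2])),"z(0,0)",co[2],"n",len(q),"x",np.percentile(q[:,0],[.5,99.5]),"y",np.percentile(q[:,1],[.5,99.5]))
    lip(p,T);print("t",st["clock"],"tcp nest",nest(np.array(st["position"]))+[0,0,16],"F",st["contact_force"])
    if name: save(p,name,sc=1.5)
    return st,p,T,N
E
python3 - <<'E'
from h import *
see("w5.png")
E
```

```text
blank slopes deg [ 3.87 -0.01] z(0,0) 10.927325866283251 n 5040 x [-23.18  35.97] y [-32.    33.96]
lip x [-38.9  -22.89] 1074
t 23.2 tcp nest [-15.07  -0.01 272.07] F [-0.04  0.01 -0.91]
```

View pics/w5.png

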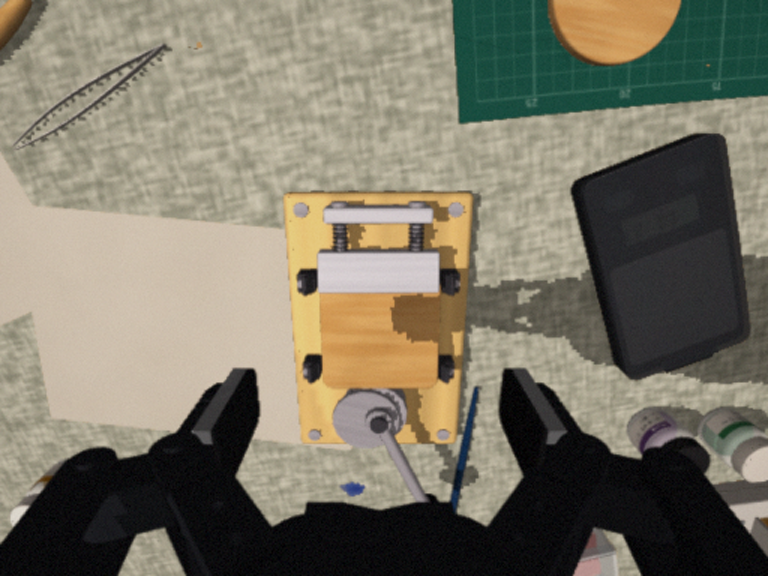

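The blank lies in the pocket between the guides, under the lip (row 292), with its far edge beside the cam at row 388. It still leans 3.9°, so I'll press it down with closed fingers on the cam side.

Emit:
{"op": "carry_out", "data": {"slide": [[-0.015,0,0],[-0.03,0,0],[-0.035,0,0.005],[-0.035,0,0.02],[-0.035,0,0.04],[-0.035,0,0.055],[-0.035,0,0.064],[-0.035,0,0.066]], "roll": [0,0,0,0,0,0,0,0], "claw": [0.05,0.02,0,0,0,0,0,0]}}

```text
clock: 24.25
position: [570.3, -201.8, 205.4]
ee_rot: [0.088, 0.996, -0.0, -0.001]
contact_force: [0.0, 0.5, 0.5]
gripper_width: -0.1
grasp_force: 0.0
```

Emit:
{"op": "carry_out", "data": {"slide": [[0,0,0.002],[0,0,0.004],[0,0,0.006],[0,0,0.008],[0,0,0.01],[0,0,0.012],[0,0,0.012]], "roll": [0,0,0,0,0,0,0], "claw": [0,0,0,0,0,0,0]}}

```text
clock: 25.12
position: [571.1, -201.9, 197.5]
ee_rot: [0.088, 0.996, -0.0, 0.001]
contact_force: [-4.1, 2.1, 14.7]
gripper_width: -0.4
grasp_force: 7.2
```

Run:
```python
from h import *
see()
```

```text
blank slopes deg [-0.41 -0.14] z(0,0) 8.559739075295246 n 9671 x [-23.03  34.98] y [-31.87  33.77]
lip x [-37.55 -22.93] 2700
t 25.125 tcp nest [ 21.67   0.22 197.48] F [-4.08  2.14 14.72]
```

Emit:
{"op": "carry_out", "data": {"slide": [[0,0,-0.015],[0,0,-0.05],[-0.02,0.02,-0.08],[-0.05,0.045,-0.1],[-0.08,0.07,-0.1],[-0.1,0.085,-0.1],[-0.105,0.085,-0.1],[-0.105,0.085,-0.1]], "roll": [0,0,0,0,0,0,0,0], "claw": [0,0,0,0,0,0,0,0]}}

```text
clock: 26.18
position: [688.5, -137.0, 293.9]
ee_rot: [0.089, 0.996, 0.0, -0.0]
contact_force: [-0.7, -0.6, 0.2]
gripper_width: 0.2
grasp_force: 0.0
```

Run:
```python
from h import *
st,p,T,N=see()
for r in place_of(p,"lever_knob")[:2]:
    q=nest(onz(p,T,r["at"],37));print("knob net",r["conf"],q,np.degrees(np.arctan2(q[1],q[0]-56)))
m=(p["z_map"]>0)&(N[...,2]>29)&(N[...,2]<36)&(N[...,0]>90)&(N[...,0]<150)&(abs(N[...,1]-20)<60);q=N[m];print("knob top",np.median(q,0),len(q),q.min(0),q.max(0))
for x in range(100,152,4): print(x,[round(float(np.percentile(N[m][:,2],90)),0) if (m:=(p["z_map"]>0)&(abs(N[...,0]-x)<2)&(abs(N[...,1]-y)<2)).sum() else None for y in range(80,-41,-4)])
```

```text
blank slopes deg [ 0.21 -0.25] z(0,0) 8.404892689978459 n 7147 x [-23.4  36.2] y [-32.1   34.18]
lip x [-24.5 -22.1] 229
t 26.175 tcp nest [125.66  85.04 293.94] F [-0.68 -0.64  0.24]
knob top [121.66  33.45  33.39] 376 [113.94  23.62  29.01] [132.18  41.81  35.63]
100 [-15.0, -15.0, -15.0, -14.0, -15.0, -9.0, -10.0, -15.0, -15.0, -15.0, -15.0, -15.0, -15.0, -15.0, 23.0, 23.0, -15.0, -15.0, None, -15.0, -15.0, -15.0, -15.0, -15.0, -15.0, -13.0, -13.0, -12.0, -12.0, -13.0, -13.0]
104 [201.0, 201.0, 201.0, 202.0, -14.0, -9.0, -9.0, -15.0, -15.0, -15.0, -15.0, -15.0, -15.0, 23.0, 24.0, 23.0, -14.0, None, None, -15.0, -15.0, -15.0, -15.0, -14.0, -15.0, -15.0, -15.0, -15.0, -15.0, -15.0, -15.0]
108 [198.0, 200.0, 200.0, 200.0, -14.0, -10.0, -9.0, -15.0, -15.0, -15.0, -15.0, -15.0, 21.0, 24.0, 24.0, -15.0, -15.0, None, None, -15.0, -15.0, -15.0, -15.0, -15.0, -15.0, -15.0, -15.0, -15.0, -15.0, -15.0, -15.0]
112 [194.0, 188.0, 190.0, 191.0, 161.0, 162.0, 169.0, 175.0, 180.0, 191.0, 191.0, 195.0, 196.0, 196.0, 195.0, -15.0, -15.0, None, -15.0, -15.0, -15.0, -15.0, -15.0, -15.0, -14.0, -15.0,
[... 1289 characters left out ...]
-14.0, -14.0, -14.0, -15.0, -15.0, -15.0, -14.0]
140 [-15.0, -15.0, -15.0, -15.0, -15.0, -15.0, -9.0, -10.0, -15.0, -15.0, -15.0, -15.0, -15.0, None, None, None, None, -16.0, -14.0, -15.0, -15.0, -15.0, -15.0, -15.0, -14.0, -15.0, -14.0, -14.0, -14.0, -15.0, -14.0]
144 [-15.0, -15.0, -15.0, -14.0, -15.0, -15.0, -9.0, -10.0, -15.0, -15.0, -15.0, -15.0, -15.0, None, None, None, None, -14.0, -15.0, -15.0, -14.0, -15.0, -15.0, -15.0, -15.0, -15.0, -15.0, -15.0, -15.0, -14.0, -15.0]
148 [-15.0, -15.0, -15.0, -15.0, -15.0, -15.0, -9.0, -9.0, -14.0, -15.0, -15.0, -15.0, -14.0, -15.0, None, None, -15.0, -15.0, -15.0, -15.0, -15.0, -15.0, -14.0, -14.0, -15.0, -15.0, -15.0, -15.0, -15.0, -15.0, -15.0]
```

The blank now lies flat (0.2°) and stays put. The knob is at about nest (124, 32). I'll lower the closed fingers behind it.

Emit:
{"op": "carry_out", "data": {"slide": [[0.004,-0.015,0.02],[0.005,-0.02,0.05],[0.005,-0.02,0.075],[0.005,-0.02,0.087],[0.005,-0.02,0.089],[0.005,-0.02,0.089]], "roll": [0,0,0,0,0,0], "claw": [0,0,0,0,0,0]}}

```text
clock: 27.02
position: [680.7, -155.5, 206.3]
ee_rot: [0.088, 0.996, -0.0, 0.001]
contact_force: [0.6, -0.4, 1.4]
gripper_width: -0.2
grasp_force: 0.0
```

Run:
```python
from h import *
st=read_state();print(nest(np.array(st["position"]))+[0,0,16],st["contact_force"],st["joints"],st["clock"])
p=get_image("top");T=camT(p);N=nest(cloud(p,T))
for x in range(100,200,6): print(x,[int(np.percentile(N[m][:,2]+16,90)) if (m:=(p["z_map"]>0)&(abs(N[...,0]-x)<3)&(abs(N[...,1]-y)<3)).sum() else None for y in range(10,-111,-6)])
```

```text
[121.29569714  65.39865568 206.31977312] [ 0.58614451 -0.3573291   1.38363175] [ 6.31396586e-03  6.79478262e-01 -1.35204616e-02  4.00027107e-04
 -8.76051720e-01 -1.75418247e+00] 27.025
100 [1, 2, 2, 0, 0, 3, 0, 0, 1, 0, 1, 0, 1, 2, 2, 1, -2, -1, 0, 2, 0]
106 [117, 124, -1, 0, 3, 0, -1, 3, -2, 2, 2, 2, -1, 0, 2, -4, 2, 2, 0, -2, 0]
112 [125, 123, 3, 2, 4, 1, 1, -1, 3, -1, 0, 0, 0, 2, 4, 0, 0, 0, -1, 1, 2]
118 [126, 74, 2, 0, 0, 1, 0, 0, 3, 2, 0, -2, 1, 5, 3, 1, 1, 0, -1, 1, 2]
124 [124, 123, 1, 4, 0, 0, 0, -1, 0, -3, 2, 3, 0, 1, 0, 2, 1, 0, 2, -1, 0]
130 [124, 101, 4, 4, 1, 0, 1, 3, 0, 1, -1, -1, 0, 0, -1, 0, 3, 2, -1, 4, 1]
136 [0, 1, 2, 4, 5, 4, 0, -3, -2, 3, 2, 0, 0, 0, 1, 0, 0, -3, 0, 1, -3]
142 [0, 4, 0, 1, 1, 3, 1, 0, -2, 0, 0, 2, 2, -1, 3, 2, 3, 0, 3, 2, 0]
148 [3, 0, 1, 1, -1, 0, 1, 2, 1, 0, 0, -1, 0, 0, -5, 0, 2, 0, 0, -2, -2]
154 [-2, 0, 0, 0, 0, 2, 0, 13, 21, 25, 15, 1, 2, 2, -1, 3, 1, 1, 0, 1, -5]
160 [0, -1, 1, 0, 0, 0, 3, 38, 42, 43, 37, 24, 0, 0, 1, 1, 1, 0, 2, 0, -1]
166 [-1, 4, 0, 1, -1, 0, 25, 42, 43, 43, 46, 31, 0, 2, 0, 0, 0, 1, 1, 1, 1]
172 [4, 2, -1, 0, 2, 0, 38, 43, 43, 43, 42, 41, 0, 1, 0, 0, 0, 0, 1, 1, 2]
178 [1, -2, 0, 0, 1, 5, 38, 43, 45, 43, 43, 44, 1, 0, 0, 0, None, 0, 0, 0, -2]
184 [2, 0, 0, 0, 3, 4, None, 43, 43, 42, 40, -1, 0, 0, 1, -1, 0, 0, 0, 2, 3]
190 [-1, 1, -1, 2, 3, 0, 0, None, 36, 41, None, -3, 1, 0, 2, 3, 3, -2, -2, 0, 1]
196 [38, 28, -1, -1, 1, 2, 5, None, None, None, None, 0, 3, 8, 33, 40, 38, 13, 0, 0, 0]
```

Emit:
{"op": "carry_out", "data": {"slide": [[-0.001,-0.0095,0.001],[-0.005,-0.0285,0.001],[-0.006,-0.048,0.001],[-0.003,-0.067,0.001],[0.004,-0.0845,0.001],[0.01,-0.0945,0.001],[0.015,-0.1005,0.001],[0.015,-0.1005,0.001]], "roll": [0,0,0,0,0,0,0,0], "claw": [0,0,0,0,0,0,0,0]}}

```text
clock: 28.08
position: [647.8, -252.2, 204.9]
ee_rot: [0.089, 0.996, -0.0, 0.0]
contact_force: [0.3, 1.9, 1.0]
gripper_width: 0.3
grasp_force: 0.6
```

Emit:
{"op": "carry_out", "data": {"slide": [[0,0.004,-0.01],[0,0.004,-0.04],[-0.012,0.004,-0.05],[-0.025,-0.01,-0.05],[-0.03,-0.022,-0.05],[-0.03,-0.022,-0.05]], "roll": [0,0,0,0,0,0], "claw": [0,0,0,0,0,0]}}

```text
clock: 28.82
position: [673.0, -279.6, 253.6]
ee_rot: [0.089, 0.996, 0.0, -0.001]
contact_force: [-0.9, -0.5, 0.4]
gripper_width: -0.1
grasp_force: 0.0
```

Run:
```python
from h import *
st,p,T,N=see()
for r in place_of(p,"lever_knob")[:2]:
    q=nest(onz(p,T,r["at"],37));print("knob net",r["conf"],q,np.degrees(np.arctan2(q[1],q[0]-56)))
m=(p["z_map"]>0)&(N[...,2]>29)&(N[...,2]<36)&(N[...,0]>40)&(N[...,0]<150)&(abs(N[...,1]+20)<80);q=N[m];print("knob top",np.median(q,0),len(q),q.min(0),q.max(0))
m=(p["z_map"]>0)&(N[...,2]>16)&(N[...,2]<23)&(N[...,0]>66)&(abs(N[...,1])<80)&(N[...,0]<140);q=N[m];print("bar deg",len(q),np.degrees(np.median(np.arctan2(q[:,1],q[:,0]-56))))
```

```text
blank slopes deg [-0.2   0.14] z(0,0) 8.361183396749368 n 6394 x [-4.25 32.93] y [-31.93  33.92]Traceback (most recent call last):
  File "<stdin>", line 2, in <module>
  File "h.py", line 59, in see
    lip(p,T);print("t",st["clock"],"tcp nest",nest(np.array(st["position"]))+[0,0,16],"F",st["contact_force"])
    ~~~^^^^^
  File "h.py", line 48, in lip
    N=nest(cloud(p,T));m=(p["z_map"]>0)&(abs(N[...,1])<28)&(N[...,2]>14)&(N[...,2]<18)&(N[...,0]<-15)&(N[...,0]>-50);print("lip x",np.percentile(N[m][:,0],[1,99]),m.sum())
                                                                                                                                   ~~~~~~~~~~~~~^^^^^^^^^^^^^^^^^^
    return _quantile_unchecked(
        a, q, axis, out, overwrite_input, method, keepdims, weights)
    return _ureduce(a,
                    func=_quantile_ureduce_func,
    ...<5 lines>...
                    overwrite_input=overwrite_input,
                    method=method)
    r = func(a, **kwargs)
    result = _quantile(arr,
                       quantiles=q,
    ...<2 lines>...
                       out=out,
                       weights=wgt)
    slices_having_nans = np.isnan(arr[-1, ...])
                                  ~~~^^^^^^^^^
IndexError: index -1 is out of bounds for axis 0 with size 0
```

```bash
cat > lev.py <<'E'
from h import *
np.set_printoptions(precision=2,suppress=True)
st=read_state();p=get_image("wrist");T=camT(p,st);N=nest(cloud(p,T));ok=p["z_map"]>0
print(st["clock"],"tcp nest",nest(np.array(st["position"]))+[0,0,16],st["contact_force"])
for r in place_of(p,"lever_knob")[:2]:
    q=nest(onz(p,T,r["at"],37));print("knob net",r["conf"],q,np.degrees(np.arctan2(q[1],q[0]-56)))
r_=np.hypot(N[...,0]-56,N[...,1]);
m=ok&(N[...,2]>30)&(N[...,2]<37)&(abs(r_-75)<14);q=N[m];print("knob top",len(q),(np.median(q,0),q.min(0),q.max(0)) if len(q) else "")
m=ok&(N[...,2]>15.5)&(N[...,2]<24)&(r_>32)&(r_<62)&(N[...,0]>40);q=N[m];print("bar deg",len(q),np.degrees(np.median(np.arctan2(q[:,1],q[:,0]-56))) if len(q) else "")
E
python3 lev.py
```

```text
28.875 tcp nest [135.79 -57.54 253.6 ] [ 0.39 -0.19 -0.32]
knob net 0.92 [104.92 -55.69  21.  ] -48.703130634794555
knob top 586 (array([101.77, -57.45,  33.47]), array([ 93.97, -66.55,  30.  ]), array([111.61, -49.  ,  35.91]))
bar deg 512 -51.951527260573855
```

Emit:
{"op": "carry_out", "data": {"slide": [[0,0,0.025],[0,0,0.048],[0.013,-0.0025,0.048],[0.022,-0.0055,0.048],[0.031,-0.0105,0.048],[0.04,-0.0135,0.048],[0.05,-0.0165,0.048],[0.05,-0.0165,0.048]], "roll": [0,0,0,0,0,0,0,0], "claw": [0,0,0,0,0,0,0,0]}}

```text
clock: 29.98
position: [621.9, -287.3, 209.3]
ee_rot: [0.088, 0.996, -0.001, 0.004]
contact_force: [3.3, -2.5, -0.9]
gripper_width: 0.0
grasp_force: 1.8
```

Emit:
{"op": "carry_out", "data": {"slide": [[0.003,-0.001,0],[0.007,-0.001,0],[0.0105,-0.001,0],[0.014,-0.001,0],[0.016,-0.001,0],[0.016,-0.001,0]], "roll": [0,0,0,0,0,0], "claw": [0,0,0,0,0,0]}}

```text
clock: 30.72
position: [607.7, -285.3, 209.5]
ee_rot: [0.088, 0.996, -0.002, 0.006]
contact_force: [5.9, -5.5, -1.7]
gripper_width: 0.2
grasp_force: 3.7
```

```bash
python3 lev.py
```

```text
30.725 tcp nest [ 72.65 -75.36 209.45] [ 5.9  -5.49 -1.75]
knob net 0.77 [ 56.55 -74.01  21.  ] -89.57460782341387
knob top 1204 (array([ 56.15, -74.59,  33.53]), array([ 45.82, -88.  ,  30.01]), array([ 69.75, -61.76,  36.97]))
bar deg 732 -92.47771497301326
```

Emit:
{"op": "carry_out", "data": {"slide": [[0.002,0,0],[0.004,0,0],[0.006,0,0],[0.006,0,0],[0.006,0,0]], "roll": [0,0,0,0,0], "claw": [0,0,0,0,0]}}

```text
clock: 31.45
position: [605.2, -284.7, 209.9]
ee_rot: [0.087, 0.996, -0.003, 0.012]
contact_force: [15.7, -8.6, -9.0]
gripper_width: -0.1
grasp_force: 8.5
```

```bash
python3 lev.py
```

```text
31.45 tcp nest [ 70.1  -75.17 209.87] [15.69 -8.59 -9.03]
knob net 0.84 [ 57.46 -74.14  21.  ] -88.87512924722158
knob net 0.63 [52.9   0.21 21.  ] 176.1280947975774
knob top 1181 (array([ 56.06, -74.6 ,  33.52]), array([ 45.96, -88.11,  30.01]), array([ 69.16, -61.91,  37.  ]))
bar deg 718 -92.72058150363354
```

The knob has stopped moving while the force rises, so the lever is on its stop. I'll back off and check.

Emit:
{"op": "carry_out", "data": {"slide": [[-0.01,0,0],[-0.02,0,0],[-0.03,0,-0.02],[-0.03,0,-0.06],[-0.03,0.03,-0.1],[-0.03,0.06,-0.12],[-0.03,0.06,-0.12]], "roll": [0,0,0,0,0,0,0], "claw": [0,0,0,0,0,0,0]}}

```text
clock: 32.42
position: [640.0, -227.6, 329.1]
ee_rot: [0.087, 0.996, -0.0, 0.002]
contact_force: [0.4, 0.9, 0.3]
gripper_width: 0.2
grasp_force: 0.0
```

```bash
python3 lev.py
python3 - <<'E'
from h import *
st=read_state();p=get_image("wrist");T=camT(p,st);N=nest(cloud(p,T));save(p,"w6.png",sc=1.5);ok=p["z_map"]>0
for x in range(-24,45,4): print(x,[round(float(np.median(N[m][:,2])),1) if (m:=ok&(abs(N[...,0]-x)<2)&(abs(N[...,1]-y)<2)).sum() else None for y in range(32,-33,-8)])
E
```

```text
32.425 tcp nest [ 94.09 -12.78 329.13] [0.42 0.86 0.26]
knob net 0.7 [ 57.81 -72.81  21.  ] -88.57382844277787
knob top 314 (array([ 54.77, -74.08,  33.45]), array([ 46.42, -83.57,  30.01]), array([ 64.38, -65.87,  36.7 ]))
bar deg 252 -91.32487238509538
-24 [8.1, 8.6, 8.1, 8.5, 8.2, 7.9, 8.0, 8.3, 7.5]
-20 [8.6, 8.5, 8.7, 8.1, 8.6, 8.0, 8.3, 8.0, 7.8]
-16 [8.2, 7.9, 8.6, 8.4, 8.3, 8.6, 8.0, 8.7, 7.7]
-12 [8.1, 8.5, 8.5, 7.9, 8.5, 8.2, 8.3, 8.4, 7.6]
-8 [8.4, 8.6, 8.3, 8.3, 8.5, 8.7, 8.5, 8.5, 7.5]
-4 [8.1, 8.8, 8.4, 8.4, 8.6, 8.4, 8.4, 8.6, 6.8]
0 [8.7, 8.4, 8.6, 8.2, 8.1, 8.2, 8.3, 8.2, 1.1]
4 [8.6, 8.0, 8.2, 8.0, 8.4, 8.4, 8.4, 8.0, -4.7]
8 [8.4, 7.9, 8.4, 7.9, 8.1, 8.2, 8.3, 8.5, 7.1]
12 [8.4, 8.4, 8.3, 8.1, 8.5, 8.4, 8.3, 8.4, 7.5]
16 [8.3, 8.6, 8.2, 8.5, 8.5, 8.7, 8.2, 8.4, -4.6]
20 [8.2, 8.3, 8.1, 8.6, 8.5, 8.3, 8.6, 8.3, 7.1]
24 [8.3, 8.3, 8.4, 8.2, 8.6, 8.1, 8.1, 8.3, 7.3]
28 [8.7, 8.4, 8.5, 8.9, 13.1, 8.6, 8.3, 8.2, -4.9]
32 [-4.0, 8.0, 8.7, 14.1, 13.8, 13.8, 8.5, 7.9, -5.7]
36 [-5.8, 0.2, 13.8, 13.9, 13.9, 14.2, 0.3, 0.1, -5.6]
40 [-5.6, -1.1, 14.2, 14.0, 14.1, 14.3, 13.2, -0.2, -5.8]
44 [-5.7, -5.8, 14.1, 14.2, 13.9, 13.8, 14.5, -5.7, -5.8]
```

View pics/w6.png

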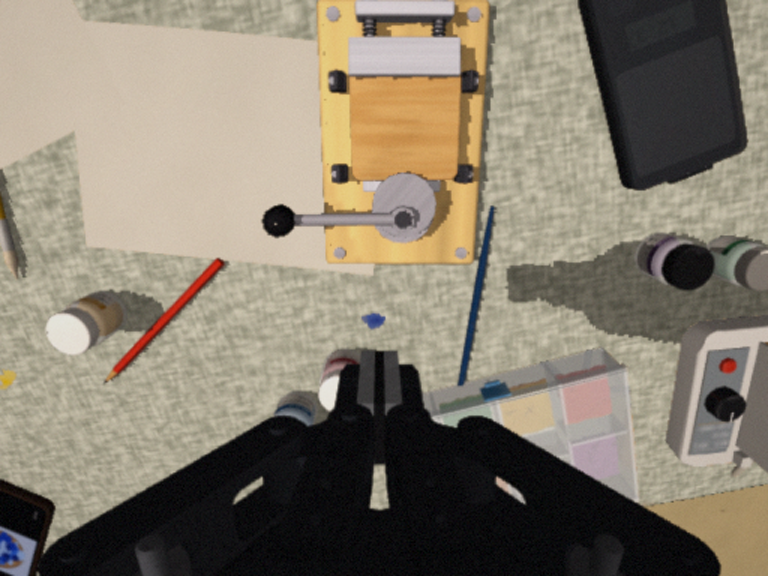

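The blank is flat under the fence lip (row 75) and the cam flange (400,190). The lever lies straight across, with the knob at (278,220), and the gripper is clear. I'm handing in.

```bash
python3 -c "
from bench import *
print(job_done())"
```

```text
the job is handed in; nothing more can be done
None
```

I clamped the square blank flat in the nest, fence edge under the lip and cam flange over the opposite edge. The lever is shut to its stop and the gripper is clear. I handed the job in at about 32 s of the allowed 72; the hand-in gave no verdict.

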